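# Fold a row of specimen vial lids shut with the fingertips

## Robot

A 6-joint arm with a two-finger parallel gripper is mounted at the origin on the work surface. World frame = base frame: x ahead of the robot, y to its left, z up, the work surface at z = 0. Lengths are in mm, angles in rad, forces in N, time in s.
With the tool pointing down it reaches from about 350 to 775 mm from the base axis. Payload 7.3 kg.
Tool frame: the origin (TCP) lies on the front face of the gripper's body, between the roots of the fingers; the fingertips stand 66 mm ahead of it and the grasp point (between the pads) lies 47 mm ahead of it (bot.tip_extent is the distance from the TCP to the fingertips, in mm); z points along the fingers, y is the line along which they close (so a half turn about z gives the same grasp; the last joint's range is limited). The gripper opens to 92 mm and grips with 3 to 60 N. Pads are 19 mm wide; open, the fingers measure 130 mm over their backs; the gripper's body (75 mm by 190 mm) begins 47 mm behind the grasp point.
Start: joints at [-1.254, 0.342, 1.524, -0, 1.275, -0.146], TCP at [234.411, -469.776, 292.241] pointing down, gripper open.
Joint ranges: [-2.53, 2.53], [-0.77, 2.02], [0.04, 2.7], [-1, 4.14], [0.28, 2.66], [-3.11, 3.11]. Speed limits (rad/s): [2.57, 2.57, 3.14, 3.14, 3.14, 3.14].

## Interface

Orientations are given as [roll, pitch, yaw] about the fixed x, y, z axes, in that order (R = Rz(yaw) Ry(pitch) Rx(roll)).
In Python, from plant import readout, viewer, order, bot gives the robot as it stands.
- The arm moves only by the shell command python3 -m creep 'ROWS'. ROWS is text: rows parted by semicolons, each of 7 numbers parted by spaces: the shift along the world's x, y, z in m, then the turn, a rotation vector about the world's x, y, z in rad, then the opening in per cent of the stroke, from 0 (shut) to 100 (fully open). A call has 1 to 8 rows; each row shifts and turns the commanded pose from where the row before left it; what a row does not reach is not made up. A row lasts 1/12 s, in which the tool goes at most 41.7 mm and 7.16 degrees, less where a joint would pass 70% of its speed; a pose out of reach is approached as far as the arm can. A call is refused whole if a number of a shift passes 0.0417 or a number of a turn 0.125, either way. A call with a gripper value outside its range is refused whole. The fingers move at their own pace and stop on an object; the grip force is fixed at half the most. Time passes only in rows, so rows that do not move let the fingers close. It gives the time, the measured TCP pose, the force, the opening and the grip force at its end, in the units of the state.
- readout.get_obs(): the state, without advancing time (a new reading comes with each control period).
- viewer.capture(name): name is "scene" or "top" or "wrist"; returns the picture (384x512x3 uint8, red, green, blue); there is no depth.
- viewer.camera_info(name): a dict with "fx", "fy", "cx", "cy" (pixels), "D" ([k1, k2, p1, p2, k3] as OpenCV has them; the pictures are not rectified), "origin" and "rotation" of the camera in the world. Camera axes: x right, y up, looking along -z (the intrinsics and any distortion apply to the point x, -y, -z); pixel columns grow to the right and rows downward; lengths in mm; the calibration is good to about 2 mm. A picture is of the moment at which its call begins: read the wrist's pose just before it. camera_info takes no time and is no camera call; for the wrist camera it gives the pose at the moment of the call.
- order.close_job(): hands the job in; it is judged then, once.
The state is a dict: "time": time; "joint_positions": joint angles; "dq": joint speeds; "tau": joint torques, N m; "tool_pos": TCP position; "tcp_rot": TCP orientation; "contact_force": force on the tool from outside, world axes, zero at the start; "moment": the same for the moment, N m; "grip_width": finger opening in mm; "finger_force": force on a finger pad.
Only numpy, scipy, OpenCV 4.12 (cv2) and the standard library are available. Lean on these libraries where they do the work, as an engineer would, in place of code of your own. Each camera call takes 0.05 s, during which the arm holds its last target. There are 200 camera calls.

## Task

The five vials in the rack's front row are filled: run your fingertips lightly along the row, starting at its left end (the robot's left, where you come in behind the hinges), and fold the blue lids down one after another until all five are fully shut. Only touch the lids: do not lift any vial, and leave the two orange-lidded vials in the back row open and the bottle, timer and slide box where they are.

Things in the scene. Friction and masses are not known exactly. Their poses are not given: they have to be found in the camera images.
- rack: red plastic vial rack, 110 (x) by 244 (y) mm, fixed. Origin: centre of its underside on the bench, z up. Square holes in two rows along y, pitch 44 mm: front row at x = -28 mm (nearer the robot), back row at x = +28 mm. End plates 62 mm tall, top hole plate at 55 mm. The vials stand 7 mm above the bench on soft rubber cushions that give about 1 mm per 2.5 N of downward push, 3.5 mm at most
- vial1: front row, number 1 of 5 from the robot's left (rack y = 88 mm): white round vial, 30 mm across, rim 70 mm above its origin, about 50 g, loose in its hole (0.5 mm play, free to turn). Origin: centre of its underside on its cushion; z up. Its blue lid's hinge line runs along x at y = +16.5 mm, at rim height; shut, the lid lies towards -y
- vial1_lid (a joint): angle of the blue lid of vial1, rad: 0 shut flat on the rim, 1.57 upright, 1.9 its stop, leaning back; starts at 1.0 to 1.7. A disc 32 mm across, domed: 1 mm thick at the edge, 4 mm over the middle 16 mm, with a tab ending 38 mm from the hinge; shut, its top is 74 mm above the vial's origin. A stiff hinge (0.006 N m): it stays where it is left, no spring, no snap; a push under 3 N folds it
- vial2: front row, number 2 of 5 from the robot's left (rack y = 44 mm): white round vial, 30 mm across, rim 70 mm above its origin, about 50 g, loose in its hole (0.5 mm play, free to turn). Origin: centre of its underside on its cushion; z up. Its blue lid's hinge line runs along x at y = +16.5 mm, at rim height; shut, the lid lies towards -y
- vial2_lid (a joint): angle of the blue lid of vial2, rad: 0 shut flat on the rim, 1.57 upright, 1.9 its stop, leaning back; starts at 1.0 to 1.7. A disc 32 mm across, domed: 1 mm thick at the edge, 4 mm over the middle 16 mm, with a tab ending 38 mm from the hinge; shut, its top is 74 mm above the vial's origin. A stiff hinge (0.006 N m): it stays where it is left, no spring, no snap; a push under 3 N folds it
- vial3: front row, number 3 of 5 from the robot's left (rack y = 0 mm): white round vial, 30 mm across, rim 70 mm above its origin, about 50 g, loose in its hole (0.5 mm play, free to turn). Origin: centre of its underside on its cushion; z up. Its blue lid's hinge line runs along x at y = +16.5 mm, at rim height; shut, the lid lies towards -y
- vial3_lid (a joint): angle of the blue lid of vial3, rad: 0 shut flat on the rim, 1.57 upright, 1.9 its stop, leaning back; starts at 1.0 to 1.7. A disc 32 mm across, domed: 1 mm thick at the edge, 4 mm over the middle 16 mm, with a tab ending 38 mm from the hinge; shut, its top is 74 mm above the vial's origin. A stiff hinge (0.006 N m): it stays where it is left, no spring, no snap; a push under 3 N folds it
- vial4: front row, number 4 of 5 from the robot's left (rack y = -44 mm): white round vial, 30 mm across, rim 70 mm above its origin, about 50 g, loose in its hole (0.5 mm play, free to turn). Origin: centre of its underside on its cushion; z up. Its blue lid's hinge line runs along x at y = +16.5 mm, at rim height; shut, the lid lies towards -y
- vial4_lid (a joint): angle of the blue lid of vial4, rad: 0 shut flat on the rim, 1.57 upright, 1.9 its stop, leaning back; starts at 1.0 to 1.7. A disc 32 mm across, domed: 1 mm thick at the edge, 4 mm over the middle 16 mm, with a tab ending 38 mm from the hinge; shut, its top is 74 mm above the vial's origin. A stiff hinge (0.006 N m): it stays where it is left, no spring, no snap; a push under 3 N folds it
- vial5: front row, number 5 of 5 from the robot's left (rack y = -88 mm): white round vial, 30 mm across, rim 70 mm above its origin, about 50 g, loose in its hole (0.5 mm play, free to turn). Origin: centre of its underside on its cushion; z up. Its blue lid's hinge line runs along x at y = +16.5 mm, at rim height; shut, the lid lies towards -y
- vial5_lid (a joint): angle of the blue lid of vial5, rad: 0 shut flat on the rim, 1.57 upright, 1.9 its stop, leaning back; starts at 1.0 to 1.7. A disc 32 mm across, domed: 1 mm thick at the edge, 4 mm over the middle 16 mm, with a tab ending 38 mm from the hinge; shut, its top is 74 mm above the vial's origin. A stiff hinge (0.006 N m): it stays where it is left, no spring, no snap; a push under 3 N folds it
- spare1: back row, second hole from one end (the two spares may swap ends): a vial like those of the front row, same size, origin and hinge side, with an orange lid; still to be filled, leave it as it is. Origin: centre of its underside on its cushion; z up
- spare1_lid (a joint): angle of its orange lid, rad, sizes and meaning as for the blue lids; starts open at 1.2 to 1.6 and must stay open
- spare2: back row, second hole from one end (the two spares may swap ends): a vial like those of the front row, same size, origin and hinge side, with an orange lid; still to be filled, leave it as it is. Origin: centre of its underside on its cushion; z up
- spare2_lid (a joint): angle of its orange lid, rad, sizes and meaning as for the blue lids; starts open at 1.2 to 1.6 and must stay open
- bottle: white capped reagent bottle, 48 mm across, 115 mm tall, loose, standing off the rack's left end. Origin: centre of its underside
- timer: small dark blue digital timer lying flat, 62 x 70 x 18 mm, loose, between the rack and the robot. Origin: centre of its underside
- slide_box: closed slide box, white with a green lid, 86 x 102 x 35 mm, loose, behind the rack. Origin: centre of its underside
Not all that is in view belongs to the job. Leave any black look-alike of the vial3 alone.

How it is judged (in metres and radians):
On the way, in this order (a step that is already met when the one before it is completed fails the run):
1. the first blue lid from the left is folded down (below 0.5 rad) (value of joint vial1_lid below 0.5 rad), for 0.05 s.
2. the second blue lid from the left is folded down (below 0.5 rad) (value of joint vial2_lid below 0.5 rad), for 0.05 s.
3. the third blue lid from the left is folded down (below 0.5 rad) (value of joint vial3_lid below 0.5 rad), for 0.05 s.
4. the fourth blue lid from the left is folded down (below 0.5 rad) (value of joint vial4_lid below 0.5 rad), for 0.05 s.
5. the fifth blue lid from the left is folded down (below 0.5 rad) (value of joint vial5_lid below 0.5 rad), for 0.05 s.
At the end, for the whole second after the job is handed in: All five blue lids are shut (below 0.12 rad, the tab under 5 mm up), both orange lids still stand open (above 0.9 rad), every vial stands upright (within 0.12 rad) and at rest in its own hole (moved under 10 mm), and the bottle, timer and slide box stand where they were (within 20 mm, not tipped) (value of joint each of vial1_lid, vial2_lid, vial3_lid, vial4_lid, vial5_lid below 0.12 rad and value of joint each of spare1_lid, spare2_lid above 0.9 rad and distance of each of vial1, vial2, vial3, vial4, vial5, spare1, spare2 from where it was at the start of the episode below 0.01 m and angle between each of vial1, vial2, vial3, vial4, vial5, spare1, spare2's own z axis and vertical below 0.12 rad and linear speed of each of vial1, vial2, vial3, vial4, vial5, spare1, spare2 below 0.02 m/s and distance of each of bottle, timer, slide_box from where it was at the start of the episode below 0.02 m and angle between each of bottle, timer, slide_box's own z axis and vertical below 0.15 rad); the robot touches nothing.
It fails at once if a vial is lifted more than 15 mm off the its cushion (height (world z) of any of vial1, vial2, vial3, vial4, vial5, spare1, spare2 above 0.022 m).
It fails at once if the robot presses on a vial or its lid with more than 30 N (contact force between any of the fingers, the arm and vial1 above 30 N or contact force between any of the fingers, the arm and vial2 above 30 N or contact force between any of the fingers, the arm and vial3 above 30 N or contact force between any of the fingers, the arm and vial4 above 30 N or contact force between any of the fingers, the arm and vial5 above 30 N or contact force between any of the fingers, the arm and spare1 above 30 N or contact force between any of the fingers, the arm and spare2 above 30 N).
It fails at once if an orange lid is folded below 0.9 rad (value of joint any of spare1_lid, spare2_lid below 0.9 rad).
It fails at once if the bottle, timer or slide box is shifted or lifted by more than 20 mm (distance of any of bottle, timer, slide_box from where it was at the start of the episode above 0.02 m).
It also fails if it takes over 56 s, if anything falls off the work surface, if the arm or the gripper's body presses on something with over 40 N, if the wrist force passes 120 N, or if a joint passes its speed limit or range.

## Working session

There is one attempt and no reset: what is moved stays moved. The work goes in short steps, Python scripts to look and compute and a shell command to move; the robot and the scene stay as the last step left them, time stands still between calls to the robot, and variables do not carry over. Pictures are saved under pics/ and viewed, at most 10 in all, crops included, and the job is handed in when it is done.

```bash
mkdir -p pics; ls; python3 - <<'E'
from plant import readout, viewer
import cv2,numpy as np
for n in("scene","top"):
    im=viewer.capture(n); cv2.imwrite(f"pics/{n}0.png",cv2.resize(im[:,:,::-1],(800,600),interpolation=cv2.INTER_CUBIC))
    cv2.imwrite(f"{n}_raw.png",im[:,:,::-1])
    print(n,{k:np.round(v,3).tolist() for k,v in viewer.camera_info(n).items()})
o=readout.get_obs();print(o)
E
```

```text
pics
scene {'fx': 354.005, 'fy': 354.005, 'cx': 255.519, 'cy': 191.516, 'D': [-0.074, 0.0, 0.0, 0.0, 0.0], 'origin': [968.214, -13.049, 608.595], 'rotation': [0.666, 0.011, 1.363]}
top {'fx': 434.444, 'fy': 434.444, 'cx': 255.733, 'cy': 192.043, 'D': [0.055, 0.0, 0.0, 0.0, 0.0], 'origin': [507.825, 77.658, 853.451], 'rotation': [0.09, 0.007, -1.56]}
{'time': 0.1, 'joint_positions': array([-1.25401420e+00,  3.42645125e-01,  1.52489929e+00, -1.79642177e-06,
        1.27536585e+00, -1.45970026e-01]), 'dq': array([ 0.00212481, -0.00098762, -0.00126949, -0.00052651,  0.00142064,
       -0.0011043 ]), 'tau': array([ 2.37039458e-03, -4.32005131e+01, -2.44693011e+01,  7.20106624e-02,
        5.26645139e-02, -3.21252196e-05]), 'tool_pos': array([ 234.31924274, -469.52071811,  291.62625007]), 'tcp_rot': array([-3.14028880e+00, -1.89950049e-04,  4.62752548e-01]), 'contact_force': array([ 0.45939536,  0.60976428, -0.12891079]), 'moment': array([ 0.01402756,  0.02132645, -0.01565645]), 'finger_force': 0.0, 'grip_width': 92.0041166434707}
```

View pics/top0.png

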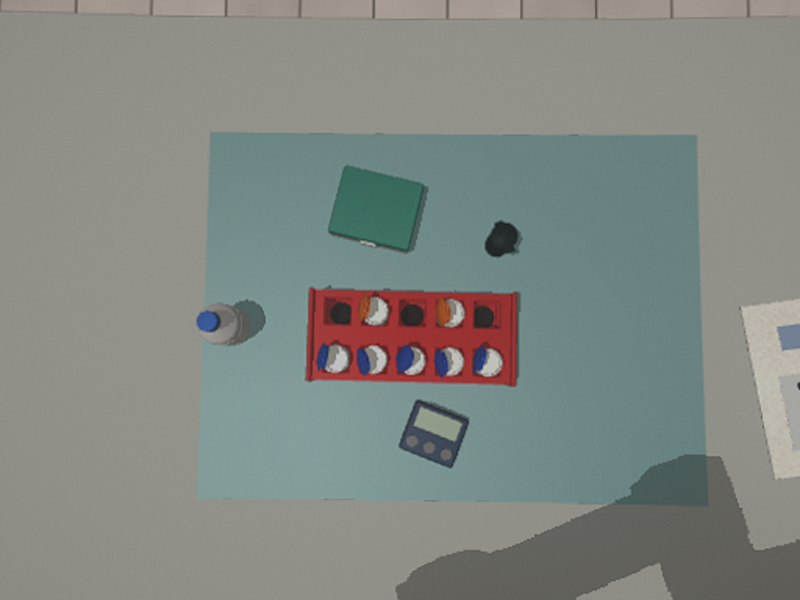

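View pics/scene0.png

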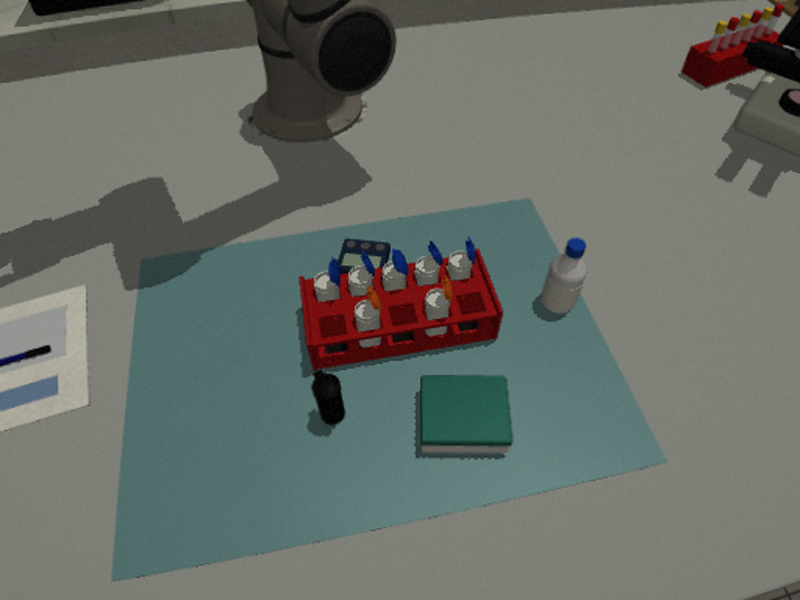

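The top view (800×600) shows the red rack at (308–517, 288–385). The five blue lids are in the lower row at about (322, 358), (363, 358), (402, 357), (441, 362) and (481, 359), and the orange lids are at (366, 310) and (442, 312). The bottle is at (225, 325), the timer at (434, 433), the slide box at (377, 208) and the black decoy at (502, 238). The things that could be mistaken for my target lids are the orange lids, the bottle cap at (208, 321) and the decoy. I choose the five blue lids in the front row, and next I localise the rack.

```bash
cat > h.py <<'E'
import cv2,numpy as np
from scipy.spatial.transform import Rotation as Ro
from plant import viewer
def cam(n):
    c=viewer.camera_info(n); K=np.array([[c["fx"],0,c["cx"]],[0,c["fy"],c["cy"]],[0,0,1.]])
    R=np.array(c["rotation"],float); R=R if R.shape==(3,3) else Ro.from_euler("xyz",R).as_matrix()
    return K,np.array(c["D"]),np.array(c["origin"]),R@np.diag([1,-1,-1])
def ray(n,p,z):
    K,D,o,R=cam(n); u=cv2.undistortPoints(np.array(p,float).reshape(-1,1,2),K,D)[:,0]
    d=np.c_[u,np.ones(len(u))]@R.T; return o+d*((z-o[2])/d[:,2])[:,None]
def proj(n,P):
    K,D,o,R=cam(n); return cv2.projectPoints(np.array(P,float).reshape(-1,1,3),cv2.Rodrigues(R.T)[0],-R.T@o,K,D)[0][:,0]
E
python3 - <<'E'
from h import *
from scipy.optimize import least_squares
im=cv2.imread("top_raw.png");hsv=cv2.cvtColor(im,cv2.COLOR_BGR2HSV)
m=((hsv[...,0]<6)|(hsv[...,0]>174))&(hsv[...,1]>150)&(hsv[...,2]>60)
m=cv2.morphologyEx(m.astype(np.uint8),cv2.MORPH_CLOSE,np.ones((15,15)))
n,l,s,c=cv2.connectedComponentsWithStats(m);k=1+np.argmax(s[1:,4])
cn=cv2.findContours((l==k).astype(np.uint8),cv2.RETR_EXTERNAL,cv2.CHAIN_APPROX_NONE)[0][0]
def pred(v):
    Rz=Ro.from_euler("z",v[2]).as_matrix()
    return np.array([[sx*55,sy*122,z] for sx in(-1,1) for sy in(-1,1) for z in(0,62)])@Rz.T+[v[0],v[1],0]
# silhouette fit: box hull vs contour by extreme support functions
A=np.linspace(0,2*np.pi,48,endpoint=False);U=np.c_[np.cos(A),np.sin(A)]
obs=(cn[:,0]@U.T).max(0)
f=lambda v:(proj("top",pred(v))@U.T).max(0)-obs
g=ray("top",[c[k]],55)[0]
r=least_squares(f,[g[0],g[1],0],loss="soft_l1",x_scale=[10,10,.1]);v=r.x;print("rack",v.round(3),"rms px",np.sqrt((r.fun**2).mean()),s[k])
Rz=Ro.from_euler("z",v[2]).as_matrix();w=lambda p:Rz@np.array(p)+[v[0],v[1],0]
print("front",[w([-28,y,0]).round(1).tolist() for y in(88,44,0,-44,-88)])
print("bottle cap",ray("top",[[208*.64,321*.64]],115).round(0))
# scene check
sc=cv2.imread("scene_raw.png")
for n,i in(("top",im),("scene",sc)):
    for y in(88,44,0,-44,-88):
        for p in(w([-28,y,77]),w([-28,y+16.5,77])):
            q=proj(n,[p])[0];cv2.circle(i,tuple(int(round(t)) for t in q),1,(0,255,0),-1)
    for q in proj(n,pred(v)):cv2.circle(i,tuple(int(round(t)) for t in q),1,(255,0,255),-1)
a=cv2.resize(im[175:255,185:345],(800,400),interpolation=cv2.INTER_CUBIC);b=cv2.resize(sc[145:240,180:330],(316,200));cv2.imwrite("pics/chk.png",np.vstack([a,np.pad(b,((0,0),(0,484),(0,0)))]))
E
```

```text
rack [ 5.37969e+02  6.95070e+01 -1.20000e-02] rms px 1.6518164190818627 [ 196  184  135   63 6067]
front [[511.1, 157.8, 0.0], [510.5, 113.8, 0.0], [510.0, 69.9, 0.0], [509.4, 25.9, 0.0], [508.9, -18.1, 0.0]]
bottle cap [[550. 291. 115.]]
```

View pics/chk.png

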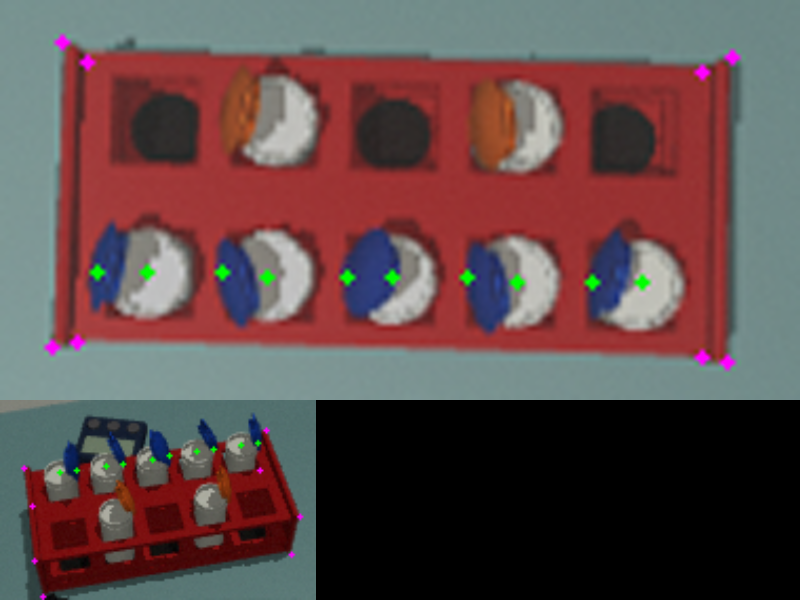

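The overlay matches the rack and the rims (green dots), and the order of the lids is clear. I'm moving to a point behind lid 1's hinge, at yaw of about 1.56, with the fingers shut.

```bash
R="" ; python3 -m creep '0.0115 0.028 -0.002 0 0 0.0457 0;0.0115 0.028 -0.002 0 0 0.0457 0;0.0115 0.028 -0.002 0 0 0.0457 0;0.0115 0.028 -0.002 0 0 0.0457 0;0.0115 0.028 -0.002 0 0 0.0457 0;0.0115 0.028 -0.002 0 0 0.0457 0;0.0115 0.028 -0.002 0 0 0.0457 0;0.0115 0.028 -0.002 0 0 0.0457 0'
python3 -m creep '0.0115 0.028 -0.002 0 0 0.0457 0;0.0115 0.028 -0.002 0 0 0.0457 0;0.0115 0.028 -0.002 0 0 0.0457 0;0.0115 0.028 -0.002 0 0 0.0457 0;0.0115 0.028 -0.002 0 0 0.0457 0;0.0115 0.028 -0.002 0 0 0.0457 0;0.0115 0.028 -0.002 0 0 0.0457 0;0.0115 0.028 -0.002 0 0 0.0457 0'
python3 -m creep '0.0115 0.028 -0.002 0 0 0.0457 0;0.0115 0.028 -0.002 0 0 0.0457 0;0.0115 0.028 -0.002 0 0 0.0457 0;0.0115 0.028 -0.002 0 0 0.0457 0;0.0115 0.028 -0.002 0 0 0.0457 0;0.0115 0.028 -0.002 0 0 0.0457 0;0.0115 0.028 -0.002 0 0 0.0457 0;0.0115 0.028 -0.002 0 0 0.0457 0'
```

```text
time: 0.77
tool_pos: [326.5, -244.3, 276.0]
tcp_rot: [-3.141, -0.0, 0.83]
contact_force: [0.1, 0.1, -0.7]
grip_width: 43.1
finger_force: 0.0
time: 1.43
tool_pos: [418.5, -20.2, 260.0]
tcp_rot: [-3.141, 0.0, 1.196]
contact_force: [0.7, -0.1, 0.5]
grip_width: 0.4
finger_force: 0.0
time: 2.1
tool_pos: [510.5, 203.8, 243.7]
tcp_rot: [-3.141, 0.0, 1.562]
contact_force: [0.1, -0.4, -0.7]
grip_width: 0.3
finger_force: 0.0
```

```bash
python3 -m creep '0.0005 0 -0.02 0 0 0 0;0 0 -0.02 0 0 0 0;0 0 -0.02 0 0 0 0;0 0 -0.02 0 0 0 0;0 0 -0.0107 0 0 0 0;0 0 0 0 0 0 0'
python3 - <<'E'
from h import *
a=viewer.capture("scene")[:,:,::-1];b=viewer.capture("wrist")[:,:,::-1]
cv2.imwrite("pics/dn.png",np.hstack([cv2.resize(a[100:250,170:390],(400,273)),cv2.resize(b,(400,300))[:273]]))
E
```

```text
time: 2.6
tool_pos: [509.5, 201.9, 151.0]
tcp_rot: [-3.136, 0.001, 1.56]
contact_force: [0.4, -1.1, -0.2]
grip_width: 0.5
finger_force: 0.0
```

View pics/dn.png

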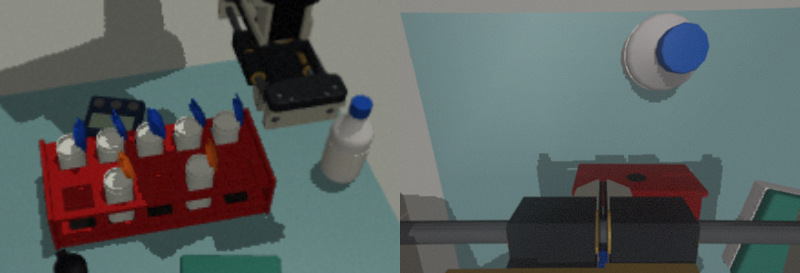

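The scene crop shows the closed fingers down at the rack's left end, behind lid 1. The wrist view shows the bottle well clear. I'll read the settled pose and start the sweep.

```bash
python3 -m creep '0 0 0 0 0 0 0;0 0 0 0 0 0 0'
```

```text
time: 2.87
tool_pos: [511.6, 202.3, 154.8]
tcp_rot: [3.139, -0.001, 1.56]
contact_force: [0.3, 0.5, -0.9]
grip_width: 0.3
finger_force: 0.0
```

```bash
python3 -m creep '0 -0.006 0 0 0 0 0;0 -0.006 0 0 0 0 0;0 -0.006 0 0 0 0 0;0 -0.006 0 0 0 0 0;0 -0.006 0 0 0 0 0;0 -0.006 0 0 0 0 0;0 -0.006 0 0 0 0 0;0 -0.006 0 0 0 0 0'
python3 -m creep '0 -0.002 -0.001 0 0 0 0;0 0 -0.001 0 0 0 0;0 0 -0.001 0 0 0 0;0 0 -0.001 0 0 0 0;0 0 -0.001 0 0 0 0;0 0 0 0 0 0 0'
python3 - <<'E'
from h import *
a=viewer.capture("scene")[:,:,::-1]
cv2.imwrite("pics/s1.png",cv2.resize(a[120:230,170:350],(720,440),interpolation=cv2.INTER_CUBIC))
E
```

```text
time: 3.53
tool_pos: [510.9, 153.5, 153.5]
tcp_rot: [3.142, 0.0, 1.559]
contact_force: [-0.1, -0.1, 0.5]
grip_width: 0.2
finger_force: 0.1
time: 4.03
tool_pos: [510.8, 152.4, 148.3]
tcp_rot: [-3.141, 0.0, 1.56]
contact_force: [1.1, -0.1, -0.0]
grip_width: 0.6
finger_force: 0.0
```

View pics/s1.png

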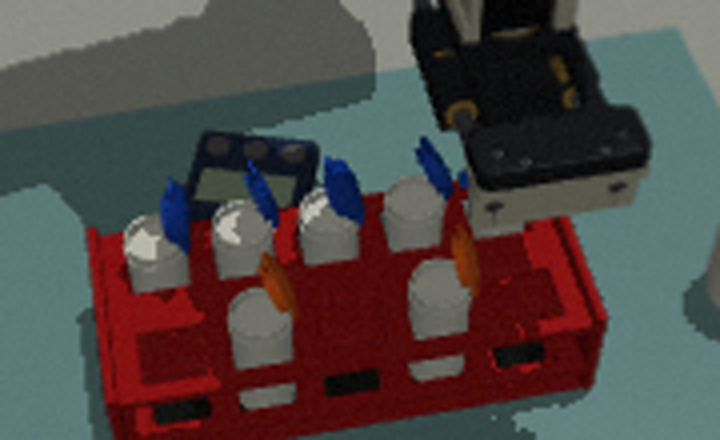

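Lid 1 is folded under the fingers, with its tab just visible at (463, 178). Lid 2 is untouched at (434, 165). Now I press lightly.

```bash
python3 -m creep '0 0 -0.001 0 0 0 0;0 0 -0.001 0 0 0 0;0 0 0 0 0 0 0;0 0 0 0 0 0 0'
python3 -m creep '0 0 -0.001 0 0 0 0;0 0 -0.0005 0 0 0 0;0 0 0 0 0 0 0'
```

```text
time: 4.42
tool_pos: [511.0, 152.3, 146.6]
tcp_rot: [3.141, -0.0, 1.56]
contact_force: [0.4, 0.1, 0.3]
grip_width: 0.6
finger_force: 0.3
time: 4.67
tool_pos: [511.1, 152.3, 145.2]
tcp_rot: [3.141, -0.0, 1.56]
contact_force: [-0.4, 0.2, 2.9]
grip_width: 0.1
finger_force: 1.8
```

Contact came at TCP z of about 146.4, and the cushion rate (2.9 N) matches the description, so lid 1 is shut. On to lid 2 with the same pattern.

```bash
python3 -m creep '0 0 0.0045 0 0 0 0;0 0 0.0045 0 0 0 0;-0.0005 -0.0073 0 0 0 0 0;0 -0.0073 0 0 0 0 0;0 -0.0073 0 0 0 0 0;0 -0.0073 0 0 0 0 0;0 -0.0074 0 0 0 0 0;0 -0.0074 0 0 0 0 0'
python3 -m creep '0 0 -0.0015 0 0 0 0;0 0 -0.0015 0 0 0 0;0 0 -0.0015 0 0 0 0;0 0 -0.0015 0 0 0 0;0 0 -0.001 0 0 0 0;0 0 -0.001 0 0 0 0;0 0 -0.001 0 0 0 0;0 0 0 0 0 0 0'
```

```text
time: 5.33
tool_pos: [510.3, 107.2, 153.9]
tcp_rot: [-3.141, 0.0, 1.559]
contact_force: [-0.3, 1.2, 0.5]
grip_width: 0.3
finger_force: 0.1
time: 6.0
tool_pos: [510.4, 108.4, 145.2]
tcp_rot: [3.141, -0.0, 1.56]
contact_force: [-0.8, 0.8, 3.5]
grip_width: 0.3
finger_force: 2.0
```

Lid 2 gives the same signature. On to lid 3.

```bash
python3 -m creep '0 0 0.0045 0 0 0 0;0 0 0.0045 0 0 0 0;-0.0005 -0.0073 0 0 0 0 0;0 -0.0073 0 0 0 0 0;0 -0.0073 0 0 0 0 0;0 -0.0073 0 0 0 0 0;0 -0.0074 0 0 0 0 0;0 -0.0074 0 0 0 0 0'
python3 -m creep '0 0 -0.0015 0 0 0 0;0 0 -0.0015 0 0 0 0;0 0 -0.0015 0 0 0 0;0 0 -0.0015 0 0 0 0;0 0 -0.001 0 0 0 0;0 0 -0.001 0 0 0 0;0 0 -0.001 0 0 0 0;0 0 0 0 0 0 0'
python3 - <<'E'
from h import *
a=viewer.capture("scene")[:,:,::-1]
cv2.imwrite("pics/s3.png",cv2.resize(a[120:230,170:350],(720,440),interpolation=cv2.INTER_CUBIC))
E
```

```text
time: 6.67
tool_pos: [509.8, 63.2, 153.9]
tcp_rot: [-3.141, 0.0, 1.559]
contact_force: [0.3, 0.3, -0.4]
grip_width: 0.6
finger_force: 0.1
time: 7.33
tool_pos: [510.0, 64.4, 145.2]
tcp_rot: [3.141, -0.0, 1.56]
contact_force: [-0.3, 0.3, 3.7]
grip_width: 0.4
finger_force: 2.0
```

View pics/s3.png

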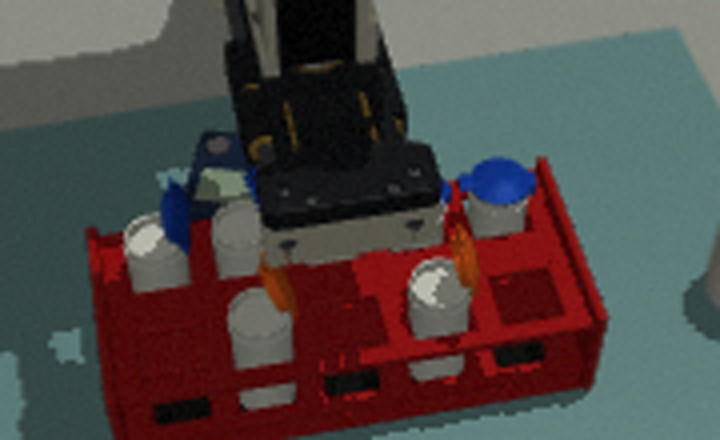

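Lid 1 is shut flat at (500, 180), the orange lids at (277, 285) and (465, 258) still stand open, and lids 4 and 5 are still open. I continue with lids 4 and 5.

```bash
python3 -m creep '0 0 0.0045 0 0 0 0;0 0 0.0045 0 0 0 0;-0.0005 -0.0073 0 0 0 0 0;0 -0.0073 0 0 0 0 0;0 -0.0073 0 0 0 0 0;0 -0.0073 0 0 0 0 0;0 -0.0074 0 0 0 0 0;0 -0.0074 0 0 0 0 0'
python3 -m creep '0 0 -0.0015 0 0 0 0;0 0 -0.0015 0 0 0 0;0 0 -0.0015 0 0 0 0;0 0 -0.0015 0 0 0 0;0 0 -0.001 0 0 0 0;0 0 -0.001 0 0 0 0;0 0 -0.001 0 0 0 0;0 0 0 0 0 0 0'
```

```text
time: 8.05
tool_pos: [509.3, 19.2, 153.9]
tcp_rot: [-3.141, 0.0, 1.559]
contact_force: [-0.8, -0.1, -0.1]
grip_width: 0.3
finger_force: 0.1
time: 8.72
tool_pos: [509.5, 20.4, 145.2]
tcp_rot: [3.141, -0.0, 1.56]
contact_force: [-0.8, 0.2, 4.7]
grip_width: 0.4
finger_force: 1.9
```

```bash
python3 -m creep '0 0 0.0045 0 0 0 0;0 0 0.0045 0 0 0 0;-0.0005 -0.0073 0 0 0 0 0;0 -0.0073 0 0 0 0 0;0 -0.0073 0 0 0 0 0;0 -0.0073 0 0 0 0 0;0 -0.0074 0 0 0 0 0;0 -0.0074 0 0 0 0 0'
python3 -m creep '0 0 -0.0015 0 0 0 0;0 0 -0.0015 0 0 0 0;0 0 -0.0015 0 0 0 0;0 0 -0.0015 0 0 0 0;0 0 -0.001 0 0 0 0;0 0 -0.001 0 0 0 0;0 0 -0.001 0 0 0 0;0 0 0 0 0 0 0'
python3 -m creep '0 0 0.005 0 0 0 0;0 0 0.015 0 0 0 0;0 0 0.02 0 0 0 0;0 0 0.02 0 0 0 0;0 -0.02 0.02 0 0 0 0;0 -0.04 0.01 0 0 0 0;0 -0.04 0.01 0 0 0 0;0 -0.04 0 0 0 0 0'
python3 -m creep '0 -0.04 0 0 0 0 0;0 -0.04 0 0 0 0 0;0 -0.04 0 0 0 0 0;0 -0.02 0 0 0 0 0;0 0 0 0 0 0 0;0 0 0 0 0 0 0'
python3 - <<'E'
from h import *
a=viewer.capture("scene")[:,:,::-1];b=viewer.capture("top")[:,:,::-1]
cv2.imwrite("pics/end.png",np.vstack([cv2.resize(a[130:240,170:390],(600,300),interpolation=cv2.INTER_CUBIC),cv2.resize(b[175:255,185:345],(600,300),interpolation=cv2.INTER_CUBIC)]))
E
```

```text
time: 9.38
tool_pos: [508.8, -24.9, 153.9]
tcp_rot: [-3.141, 0.0, 1.559]
contact_force: [-0.1, 0.1, 0.1]
grip_width: 0.4
finger_force: 0.1
time: 10.05
tool_pos: [509.0, -23.6, 145.2]
tcp_rot: [3.141, 0.0, 1.56]
contact_force: [-0.8, -0.4, 5.0]
grip_width: 0.9
finger_force: 2.0
time: 10.72
tool_pos: [509.5, -165.2, 247.7]
tcp_rot: [3.138, 0.002, 1.561]
contact_force: [0.9, -0.8, 0.7]
grip_width: 0.7
finger_force: 0.0
time: 11.22
tool_pos: [508.4, -304.5, 244.7]
tcp_rot: [-3.141, -0.001, 1.557]
contact_force: [-0.2, 0.8, 0.3]
grip_width: -0.0
finger_force: 0.0
```

View pics/end.png

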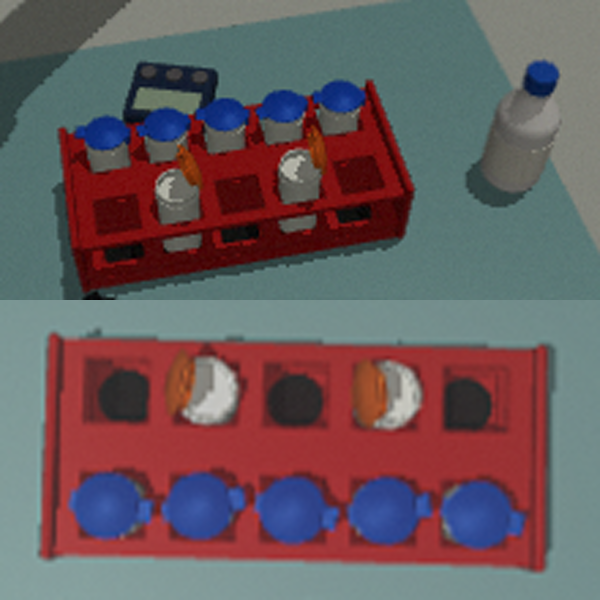

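All five blue lids lie flat: top-view crop (108, 505), (198, 505), (295, 510), (388, 510) and (480, 513). Both orange lids still stand open, and the bottle and timer haven't moved. Handing in.

```bash
python3 -c "
from plant import order
print(order.close_job())"
```

```text
the job is handed in; nothing more can be done
None
```

I folded all five blue lids shut from left to right with light presses of 3–5 N, left both orange lids standing open, and handed the job in at about 11 s; no verdict came back.

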